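# Pull the memory cassette of a bench data logger

## Task

Stop the logger's recording by pushing the small recessed red button down with the tip of the orange-handled stylus, and then stand the stylus back in its wooden stand with its collar resting on the top. Then pinch the two blue side catches of the white cassette together, draw the cassette straight up out of its bay, and finish while holding it still and upright by the pinched catches, about 12 cm higher than it sat. Leave all the other things on the bench where they are.

Things in the scene. Friction and masses are not known exactly. Their poses are not given: they have to be found in the camera images.
- logger: grey bench instrument, 130 (x) x 180 (y) x 40 mm (z), fixed; origin at the centre of its underside. In its frame the cassette bay is centred at x 0, y +35 mm, the button recess at x +15, y -55 mm; a dull green display at its front (-x) right. Its top is flat but for the cassette. It stands left or right, turned up to 17 degrees; the stylus stand is on the other side
- button_top (a point): centre of the top of the small round red push button, 12 mm across, at the bottom of a round recess 15 mm across in the logger's top, inside a square yellow frame; at rest the button's top lies 6 mm below the logger's top (34 mm above the bench). Fingers do not fit into the recess
- button (a joint): travel of the red button, m: 0 at rest, 0.004 fully down; springs back; begins to move at 1 N, about 4 N holds it fully down. It counts as pressed beyond 0.0025, held for 0.2 s
- stylus: upright round stylus, 105 mm long, 50 g, loose, standing in the stand; origin at the centre of its lower tip, z up the stylus. Steel tip 5 mm across for the lowest 14 mm, steel shaft 10 mm across from 20 to 45 mm above the tip's end, black collar 26 mm across from 45 to 50 mm, orange handle 15 mm across from 50 to 105 mm
- stylus_grip (a point): centre of the stylus's orange handle, 78 mm above the end of its tip and 33 mm above the underside of its collar; z up the stylus
- stand_hole0 (a point): centre of the mouth of the hole in the stylus's stand, a fixed brown wooden block 60 x 60 x 48 mm; the mouth is 48 mm above the bench, the hole 16 mm across and goes right through to the bench. With the collar resting on the block the handle's centre is 33 mm above this point
- cassette: white cassette, 48 (x) x 26 (y) x 66 mm (z), about 160 g with its catches, loose but locked in the logger's bay; origin at the centre of its underside, which at the start is 14 mm above the bench; its axes are parallel to the logger's. A blue catch stands at each of its two broad sides (+y and -y)
- cassette_center (a point): centre of the cassette, half-way up: 33 mm above its underside, 47 mm above the bench when home; same axes as the cassette
- catch_left_face (a point): middle of the outer face of the +y catch where a finger presses: 46 mm above the cassette's underside (60 mm above the bench when home) and 25 mm out from the cassette's middle plane when not pressed. The catch is a blue ribbed plate 28 mm wide (along x), 4 mm thick, of which the part from 40 to 74 mm above the bench stands free above the logger
- catch_right_face (a point): the same for the -y catch. Over the two catches it is 50 mm unpressed and 38 mm fully pinched
- catch_left (a joint): inward travel of the +y catch, m: 0 out (hooked under the bay's lip, the cassette cannot be lifted), 0.006 fully in against its stop; spring, 2 N to start and about 6.5 N fully in. It unhooks beyond about 0.004
- catch_right (a joint): the same for the -y catch
- sample_tin_0: bystander: round aluminium tin, 59 mm across, 38 mm high; origin at the centre of its underside
- sample_tin_1: bystander: round aluminium tin like the other one; origin at the centre of its underside
- sample_jar_0: bystander: clear screw jar with a white lid, 68 mm across, 104 mm high; origin at the centre of its underside
- sample_jar_2: bystander: clear screw jar with a white lid, 62 mm across, 94 mm high; origin at the centre of its underside
- mortar_cube_0: bystander: grey mortar cube, 50 mm; origin at the centre of its underside
- caliper: bystander: steel vernier caliper lying flat, 64 x 220 x 7 mm, long along its y; origin at the centre of its underside
- spanner: bystander: steel spanner lying flat, 32 x 198 x 8 mm, long along its y; origin at the centre of its underside

How it is judged:
On the way, in this order (a step that is already met when the one before it is completed fails the run):
1. the red button is pressed with the stylus's tip while the cassette is still home (value of joint button above 0.0025 m and contact force between stylus and logger above 0.5 N and z of cassette_center in the frame of logger below 0.055 m), for 0.2 s.
2. the cassette is out of its bay, held by its two pinched catches (z of cassette_center in the frame of logger above 0.127 m and value of joint each of catch_left, catch_right above 0.003 m and contact force between the fingers and cassette above 2 N and contact force between cassette and logger below 0.1 N), for 0.2 s.
At the end, for the whole second after the job is handed in: Cassette still in the fingers (over 2 N), both catches pinched over 3 mm, 80 mm or more above its seat, within 20 degrees of upright, clear of the logger; stylus in its stand, within 10 mm of the hole's axis and 8 degrees of upright, collar within 4 mm of the stand's top (all of step 2 and angle between cassette_center's own z axis and vertical below 0.35 rad and linear speed of cassette below 0.03 m/s and horizontal distance between stylus_grip and stand_hole0 below 0.01 m and z of stylus_grip in the frame of stand_hole0 below 0.037 m and angle between stylus's own z axis and vertical below 0.15 rad); the arm keeps its last pose, push and grip.
It fails at once if a bystander (tin, jar, mortar cube, caliper or spanner) is moved more than 30 mm (distance of any of sample_tin_0, sample_tin_1, sample_jar_0, sample_jar_2, mortar_cube_0, caliper, spanner from where it was at the start of the episode above 0.03 m).
It also fails if it takes over 67 s, if anything falls off the work surface, if the arm or the gripper's body presses on something with over 40 N, if the wrist force passes 120 N, or if a joint passes its speed limit or range.

## Robot

A 6-joint arm with a two-finger parallel gripper is mounted at the origin on a cart in front of the work surface, level with it; the furniture and walls round the work are solid. World frame = base frame: x ahead of the robot, y to its left, z up, the work surface at z = 0. Lengths are in m, angles in rad, forces in N, time in s.
With the tool pointing down it reaches from about 0.4 to 0.825 m from the base axis. Payload 7 kg.
Tool frame: the origin (TCP) lies at the very end of the fingers, on their centre line; the grasp point (between the pads) lies 19 mm behind it (tcp_to_grasp is the distance from the TCP to the grasp point, in m); x points along the fingers, z is the direction in which the jaws open and shut, and the axes are right-handed (so a half turn about x gives the same grasp; the last joint's range is limited). The gripper opens to 88 mm and grips with 3 to 60 N. Pads are 19 mm wide; open, the fingers measure 130 mm over their backs; the gripper's body (78 mm by 193 mm) begins 47 mm behind the grasp point.
Start: joints at [-0.918, 0.359, 0.012, 0, -1.224, -0.288], TCP at [0.241, -0.631, 0.227] pointing down, gripper open.
Joint ranges: [-3.07, 3.07], [-1.43, 2.12], [-1.02, 1.25], [-3.03, 1.67], [-3.05, -0], [-3.03, 3.03]. Speed limits (rad/s): [2.39, 2.39, 3.01, 3.14, 3.14, 3.14].

## Interface

Orientations are given as [roll, pitch, yaw] about the fixed x, y, z axes, in that order (R = Rz(yaw) Ry(pitch) Rx(roll)).
In Python, from station import get_state, grab_frame, job_done, tcp_to_grasp gives the robot as it stands. The module is installed in compiled form; this text tells all that it offers.
- The arm moves only by the shell command python3 -m crank 'ROWS' [FORCE]. ROWS is JSON, a list of rows, each a list of 7 numbers: the shift along the tool's x, y, z in m, then the turn, a rotation vector about the tool's x, y, z in rad, then the opening, from 0 (shut) to 1 (fully open). In form: [[x, y, z, wx, wy, wz, fingers], ...]. A call has 1 to 10 rows; each row is the pose to reach, as a shift and turn from the pose commanded when the call began, along the tool's axes at that moment; what a row does not reach only later rows make up. A row lasts 1/8 s, in which the tool goes at most 62.5 mm and 10.7 degrees, less where a joint would pass 70% of its speed; a pose out of reach is approached as far as the arm can. A call with a gripper value outside its range is refused whole. The fingers move at their own pace and stop on an object; FORCE is the grip in N (left out, the last holds). Time passes only in rows, so rows that repeat a pose let the fingers close. It gives the time, the measured TCP pose, the force and the opening at its end, in the units of the state.
- get_state(): the state, without advancing time (a new reading comes with each control period).
- grab_frame(name): name is "side" or "top" or "wrist"; returns a dict with "pixels" (480x640x3 uint8, red, green, blue), "vfov" (degrees; the focal length in pixels is half the picture's height over the tangent of half this angle, whatever the lens; pixels are square), "cx", "cy" (the principal point, pixels), "extrinsics" (4x4, takes a point from world to camera coordinates). Camera axes: x right, y up, looking along -z (the intrinsics and any distortion apply to the point x, -y, -z); pixel columns grow to the right and rows downward; lengths in m; the calibration is good to about 2 mm. A picture is of the moment at which its call begins. There is no depth.
- job_done(): hands the job in, once; it reports no verdict.
The state is a dict: "t": time; "q": joint angles; "qd": joint speeds; "joint_efforts": joint torques, N m; "eef_pos": TCP position; "ee_rot": TCP orientation; "force": force on the tool from outside, world axes, zero at the start; "moment": the same for the moment, N m; "width": finger opening in m.
Only numpy, scipy, OpenCV 4.12 (cv2) and the standard library are available. Lean on these libraries where they do the work, as an engineer would, in place of code of your own. Each camera call takes 0.05 s, during which the arm holds its last target.

## Working session

There is one attempt and no reset: what is moved stays moved. The work goes in short steps, Python scripts to look and compute and a shell command to move; the robot and the scene stay as the last step left them, time stands still between calls to the robot, and variables do not carry over. Pictures are saved under pics/ and viewed, and the job is handed in when it is done.

```bash
mkdir -p pics; ls; python3 - <<'E'
from station import *
import cv2,json
s=get_state();print(s, tcp_to_grasp)
for n in ["side","top","wrist"]:
    f=grab_frame(n); cv2.imwrite(f"pics/{n}0.png",f["pixels"][:,:,::-1]); print(n,{k:v for k,v in f.items() if k!="pixels"})
E
```

```text
pics
{'t': 0.0, 'q': array([-9.17875099e-01,  3.59367062e-01,  1.10352662e-02, -3.65112621e-04,
       -1.22412305e+00, -2.88081929e-01]), 'qd': array([ 0.00112967,  0.00168371, -0.00022598,  0.00133861, -0.00094867,
        0.00224028]), 'joint_efforts': array([-2.02676752e-04, -5.82715738e+01,  2.93034106e+01,  6.99654311e+00,
        6.91700276e-03, -1.61505550e-04]), 'eef_pos': array([ 0.24061732, -0.63010638,  0.22562256]), 'ee_rot': array([0.08404176, 1.56910265, 2.01955305]), 'force': array([-0.97723277, -0.36602435, -0.1803491 ]), 'moment': array([-0.0225589 , -0.00356029, -0.02548077]), 'width': 0.08794704404730917} 0.0188
side {'vfov': 44.02727229438224, 'cx': 307.6147329563688, 'cy': 240.8602963760491, 'extrinsics': array([[ 0.99474376,  0.10233675,  0.0034701 , -0.53969942],
       [-0.06598442,  0.6147372 ,  0.78596707, -0.0365812 ],
       [ 0.07830012, -0.78206481,  0.61825862, -1.73788762],
       [ 0.        ,  0.        ,  0.        ,  1.        ]])}
top {'vfov': 50.09920699200612, 'cx': 302.7309170895889, 'cy': 244.58123799738252, 'extrinsics': array([[ 0.02250248, -0.99970115,  0.00955258, -0.04097024],
       [ 0.99600649,  0.02324302,  0.08620226, -0.56860705],
       [-0.08639853,  0.00757467,  0.99623186, -1.39002218],
       [ 0.        ,  0.        ,  0.        ,  1.        ]])}
wrist {'vfov': 59.15212399534397, 'cx': 315.59753872127635, 'cy': 242.53141655958356, 'extrinsics': array([[-3.57111690e-01,  9.34061166e-01,  9.89749106e-04,
         6.73522615e-01],
       [-8.91023840e-01, -3.40339274e-01, -3.00409212e-01,
         3.58175934e-02],
       [-2.80263728e-01, -1.08161531e-01,  9.53809900e-01,
        -3.90868309e-01],
       [ 0.00000000e+00,  0.00000000e+00,  0.00000000e+00,
         1.00000000e+00]])}
```

View pics/top0.png

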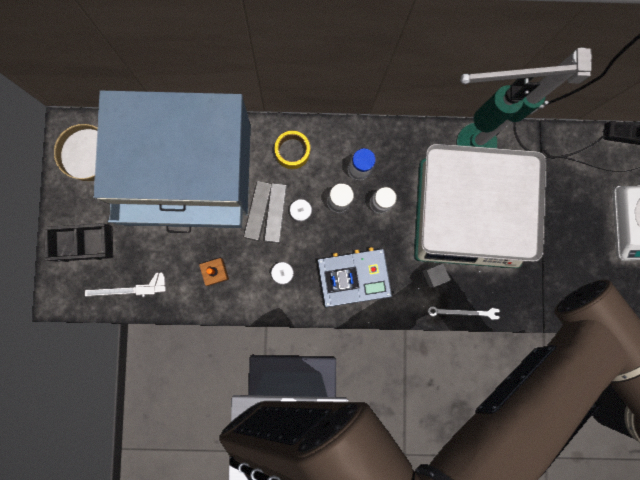

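View pics/side0.png

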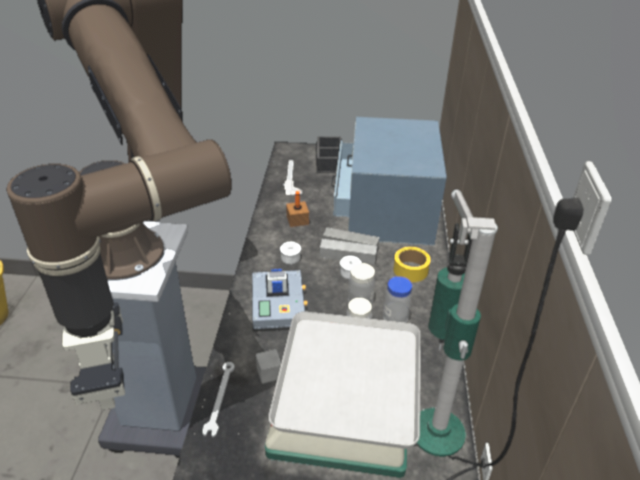

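View pics/wrist0.png

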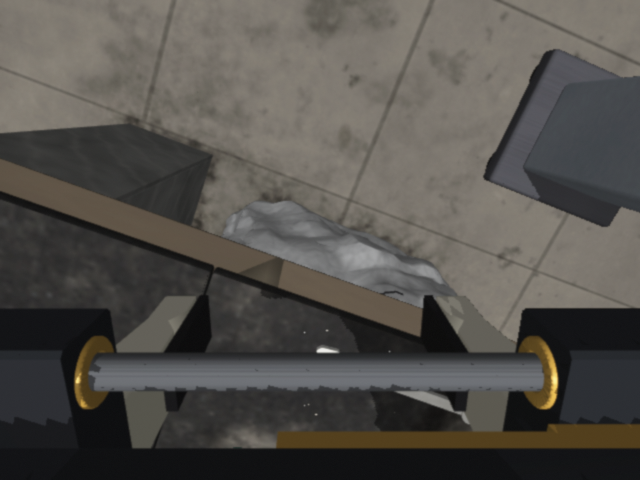

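```bash
cat > h.py <<'E'
import numpy as np, cv2
from station import *
def cam(f):
    H=f["pixels"].shape[0]; F=H/2/np.tan(np.radians(f["vfov"])/2)
    return F,f["cx"],f["cy"],np.array(f["extrinsics"])
def proj(f,P):
    F,cx,cy,E=cam(f); p=E[:3,:3]@np.asarray(P,float)+E[:3,3]
    return np.array([cx+F*p[0]/-p[2], cy-F*p[1]/-p[2]])
def ray(f,u,v):
    F,cx,cy,E=cam(f); d=np.array([(u-cx)/F,-(v-cy)/F,-1.]); R=E[:3,:3]
    return -R.T@E[:3,3], R.T@d
def onz(f,u,v,z):
    o,d=ray(f,u,v); return o+d*(z-o[2])/d[2]
def tri(rs):
    A=np.zeros((3,3));b=np.zeros(3);
    for o,d in rs:
        d=d/np.linalg.norm(d);M=np.eye(3)-np.outer(d,d);A+=M;b+=M@o
    X=np.linalg.solve(A,b)
    return X,[np.linalg.norm((np.eye(3)-np.outer(d,d)/(d@d))@(X-o)) for o,d in rs]
def mask(f,lo,hi,roi=None):
    hsv=cv2.cvtColor(f["pixels"],cv2.COLOR_RGB2HSV); m=cv2.inRange(hsv,np.array(lo),np.array(hi))
    if roi:
        z=np.zeros_like(m); x0,y0,x1,y1=roi; z[y0:y1,x0:x1]=m[y0:y1,x0:x1]; m=z
    return m
def blobs(m,amin=4):
    n,l,s,c=cv2.connectedComponentsWithStats(m)
    return [(s[i,4],c[i].round(1).tolist(),s[i,:4].tolist()) for i in range(1,n) if s[i,4]>=amin]
def save(f,n,roi=None,k=1):
    p=f["pixels"][:,:,::-1]
    if roi: x0,y0,x1,y1=roi;p=p[y0:y1,x0:x1]
    cv2.imwrite(f"pics/{n}.png",cv2.resize(p,None,fx=k,fy=k,interpolation=cv2.INTER_CUBIC))
E
python3 - <<'E'
from h import *
t=grab_frame("top"); save(t,"topz",(190,235,400,315),3.8)
s=grab_frame("side"); save(s,"sidez",(240,180,340,340),3.7)
for n,f,r in (("t",t,(310,240,400,315)),("s",s,(240,260,320,335))):
    for c,lo,hi in (("red",(0,150,80),(8,255,255)),("red2",(172,150,80),(180,255,255)),("yel",(20,120,120),(35,255,255)),("blue",(110,150,80),(125,255,255)),("green",(45,40,60),(85,255,255)),("grey",(100,20,60),(118,110,255))):
        print(n,c,blobs(mask(f,lo,hi,r)))
for n,f,r in (("t",t,(190,250,240,295)),("s",s,(280,185,315,230))):
    print(n,"or",blobs(mask(f,(5,180,60),(18,255,255),r)))
E
```

```text
t red [(np.int32(13), [372.8, 269.1], [371, 268, 5, 4])]
t red2 []
t yel [(np.int32(5), [371.0, 248.8], [370, 248, 3, 3]), (np.int32(5), [335.2, 254.2], [334, 253, 3, 3]), (np.int32(4), [372.5, 265.0], [371, 265, 4, 1]), (np.int32(4), [372.2, 272.8], [371, 272, 3, 2])]
t blue [(np.int32(28), [350.8, 277.9], [349, 273, 4, 11]), (np.int32(24), [333.4, 280.9], [331, 277, 5, 9])]
t green [(np.int32(5), [362.2, 258.6], [361, 258, 3, 2]), (np.int32(172), [374.6, 287.3], [365, 282, 20, 12])]
t grey [(np.int32(2437), [354.2, 277.0], [317, 249, 75, 58])]
s red []
s red2 []
s yel [(np.int32(4), [303.5, 286.5], [303, 286, 2, 2])]
s blue [(np.int32(72), [276.7, 286.3], [273, 282, 8, 10])]
s green [(np.int32(153), [264.3, 307.9], [259, 301, 11, 15]), (np.int32(5), [296.2, 300.6], [295, 300, 3, 2])]
s grey [(np.int32(46), [276.0, 270.1], [270, 268, 13, 5]), (np.int32(1861), [275.9, 300.3], [252, 270, 53, 59]), (np.int32(73), [276.7, 286.7], [271, 280, 13, 14])]
t or [(np.int32(47), [209.7, 270.6], [206, 267, 9, 7])]
s or [(np.int32(33), [297.0, 199.2], [296, 192, 3, 14])]
```

View pics/topz.png

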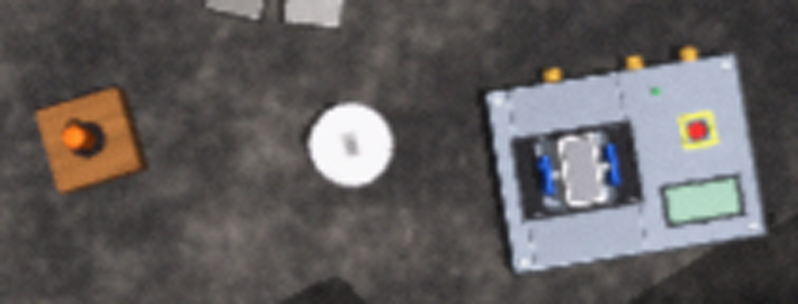

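View pics/sidez.png

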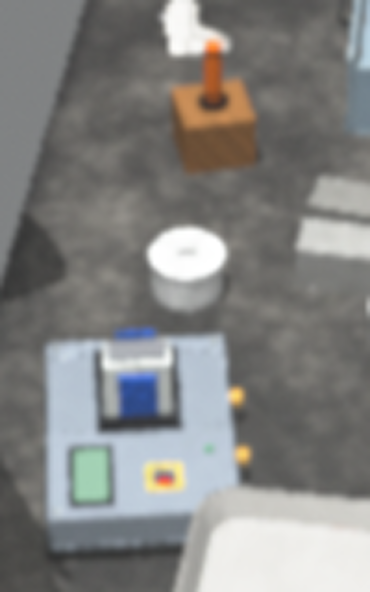

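```bash
python3 - <<'E'
from h import *
t=grab_frame("top");s=grab_frame("side")
U=lambda x,y:((x+.5)/3.8-.5+190,(y+.5)/3.8-.5+235)
V=lambda x,y:((x+.5)/3.7-.5+240,(y+.5)/3.7-.5+180)
C=[onz(t,*U(*c),.04) for c in ((486,93),(735,55),(768,233),(515,272))]
C=np.array(C);print(C.round(4));
print([np.linalg.norm(C[i]-C[(i+1)%4]).round(4) for i in range(4)])
c=C.mean(0); ay=(C[0]+C[3]-C[1]-C[2]);ax=(C[0]+C[1]-C[2]-C[3])
print("yaw from y",np.degrees(np.arctan2(-ay[0],ay[1])),"x",np.degrees(np.arctan2(ax[1],ax[0])),c)
print("side corners",[onz(s,*V(*c),.04).round(4) for c in ((46,343),(220,338),(50,517))])
print("button top",onz(t,372.8,269.1,.034), "yel", onz(t,*U(697,131),.04))
print("side yel/red",onz(s,*V(164,477),.04))
ya=np.arctan2(-ay[0],ay[1])
R=np.array([[np.cos(ya),-np.sin(ya)],[np.sin(ya),np.cos(ya)]])
print("pred button",c[:2]+R@[.015,-.055],"cass",c[:2]+R@[0,.035])
print("catches top z.074?",onz(t,350.8,277.9,.07),onz(t,333.4,280.9,.07))
print("cass top .08", onz(t,*U(583,170),.08))
print("stylus head top view",onz(t,*U(75,136),.1), tri([ray(t,*U(75,136)),ray(s,*V(213,46))]))
print("stand corners",[onz(t,*U(*c),.048).round(4) for c in ((37,110),(119,87),(141,163),(59,191))])
print("side stand",[onz(s,*V(*c),.048).round(4) for c in ((171,93),(243,80),(258,121),(178,130))],"collar",onz(s,*V(211,99),.053),onz(t,*U(88,137),.053))
E
```

```text
[[ 0.5294 -0.0689  0.04  ]
 [ 0.5608 -0.2471  0.04  ]
 [ 0.4342 -0.2718  0.04  ]
 [ 0.4026 -0.0921  0.04  ]]
[np.float64(0.1809), np.float64(0.129), np.float64(0.1825), np.float64(0.1289)]
yaw from y 9.985822641263109 x 10.687443329717802 [ 0.48174755 -0.16996943  0.04      ]
side corners [array([ 0.3997, -0.0879,  0.04  ]), array([ 0.5261, -0.0688,  0.04  ]), array([ 0.4334, -0.2622,  0.04  ])]
button top [ 0.50590502 -0.22056393  0.034     ] yel [ 0.50565473 -0.22037999  0.04      ]
side yel/red [ 0.50442668 -0.21654671  0.04      ]
pred button [ 0.50605755 -0.22153515] cass [ 0.47567839 -0.13549966]
catches top z.074? [ 0.47971033 -0.15713285  0.07      ] [ 0.47072124 -0.11107321  0.07      ]
cass top .08 [ 0.47514823 -0.13574557  0.08      ]
stylus head top view [0.49001033 0.21308456 0.1       ] (array([0.48922169, 0.21122157, 0.11033838]), [np.float64(0.00046247444415879323), np.float64(0.0004624744441588001)])
stand corners [array([0.5095, 0.2497, 0.048 ]), array([0.5272, 0.1922, 0.048 ]), array([0.4737, 0.1747, 0.048 ]), array([0.4526, 0.2319, 0.048 ])]
side stand [array([0.4505, 0.2297, 0.048 ]), array([0.5088, 0.2555, 0.048 ]), array([0.5275, 0.1971, 0.048 ]), array([0.4632, 0.1773, 0.048 ])] collar [0.4859228  0.21742784 0.053     ] [0.49102382 0.21200785 0.053     ]
```

```bash
cat >> h.py <<'E'
from scipy.spatial.transform import Rotation as Ro
def Rt(yaw,sgn): # tool x down, tool z along sgn*(-sin,cos)
    z=sgn*np.array([-np.sin(yaw),np.cos(yaw),0]);x=np.array([0,0,-1.]);return np.stack([x,np.cross(z,x),z],1)
def go(P,yaw=np.radians(10.2),sgn=1,s=None):
    s=s or get_state(); R0=Ro.from_euler("xyz",s["ee_rot"]).as_matrix()
    d=R0.T@(np.asarray(P)-s["eef_pos"]); w=Ro.from_matrix(R0.T@Rt(yaw,sgn)).as_rotvec()
    print("shift",d.round(4),"rot",w.round(4),"|d|",np.linalg.norm(d).round(3),"deg",np.degrees(np.linalg.norm(w)).round(1))
E
python3 - <<'E'
from h import *
s=get_state();print(Ro.from_euler("xyz",s["ee_rot"]).as_matrix().round(3))
for sg in (1,-1): go([.5,-.3,.30],sgn=sg); go([.491,.212,.2],sgn=sg)
t=grab_frame("top");d=grab_frame("side")
print("tray", tri([ray(t,420,246),ray(d,276,403)]),tri([ray(t,427,148),ray(d,301,318)]))
print("drawer",tri([ray(t,110,222),ray(d,343,148)]), onz(t,175,227,.1), onz(t,100,200,.3))
E
```

```text
[[-0.    -0.934 -0.357]
 [ 0.    -0.357  0.934]
 [-1.     0.     0.   ]]
shift [-0.0736 -0.3601  0.2163] rot [ 1.868e-01  3.000e-04 -1.000e-04] |d| 0.426 deg 10.7
shift [ 0.0266 -0.5344  0.6978] rot [ 1.868e-01  3.000e-04 -1.000e-04] |d| 0.879 deg 10.7
shift [-0.0736 -0.3601  0.2163] rot [-2.9548e+00  1.0000e-04  5.0000e-04] |d| 0.426 deg 169.3
shift [ 0.0266 -0.5344  0.6978] rot [-2.9548e+00  1.0000e-04  5.0000e-04] |d| 0.879 deg 169.3
tray (array([ 0.54525995, -0.39022122, -0.10097597]), [np.float64(0.03992806241512615), np.float64(0.03992806241512648)]) (array([ 0.67875978, -0.35407227,  0.21179182]), [np.float64(0.11886412987600836), np.float64(0.11886412987600828)])
drawer (array([0.60986984, 0.46779819, 0.12513238]), [np.float64(0.0026969318220410265), np.float64(0.0026969318220410455)]) [0.60113141 0.3069124  0.1       ] [0.63455227 0.42744024 0.3       ]
```

```bash
python3 - <<'E'
from h import *
t=grab_frame("top");d=grab_frame("side")
print("tray", tri([ray(t,420,246),ray(d,301,320)]),tri([ray(t,427,148),ray(d,421,322)]))
E
python3 -m crank '[[-0.04,-0.03,0.02,0,0,0,1],[-0.08,-0.09,0.05,0.1,0,0,1],[-0.08,-0.15,0.10,0.187,0,0,1],[-0.08,-0.21,0.15,0.187,0,0,1],[-0.08,-0.27,0.2,0.187,0,0,1],[-0.08,-0.32,0.26,0.187,0,0,1],[-0.08,-0.36,0.32,0.187,0,0,1],[-0.08,-0.4,0.38,0.187,0,0,1],[-0.08,-0.43,0.44,0.187,0,0,1],[-0.08,-0.46,0.5,0.187,0,0,1]]'
python3 - <<'E'
from h import *
print(get_state()["eef_pos"],get_state()["q"]);go([.491,.212,.2])
E
```

```text
tray (array([ 0.56262127, -0.32923217,  0.12046034]), [np.float64(0.0018708226553224116), np.float64(0.0018708226553224357)]) (array([ 0.82178278, -0.33891584,  0.15014508]), [np.float64(0.007708741471149895), np.float64(0.007708741471149561)])
t: 1.8
eef_pos: [0.4761, -0.098, 0.3069]
ee_rot: [-1.616, 1.57, 0.133]
force: [1.1, -0.1, 1.0]
width: 0.0873
[ 0.47608871 -0.09797574  0.30686742] [ 2.02725550e-01 -4.53416854e-03 -2.56319458e-01  6.81722775e-05
 -1.31807234e+00 -1.59568708e+00]
shift [ 0.1069 -0.0694  0.3025] rot [-0.0002 -0.      0.0009] |d| 0.328 deg 0.1
```

```bash
python3 -m crank '[[0.02,-0.01,0.06,0,0,0,1],[0.04,-0.025,0.12,0,0,0,1],[0.06,-0.04,0.18,0,0,0,1],[0.08,-0.055,0.24,0,0,0,1],[0.107,-0.0694,0.3025,0,0,0,1],[0.107,-0.0694,0.3025,0,0,0,1],[0.107,-0.0694,0.3025,0,0,0,1]]'
python3 - <<'E'
from h import *
w=grab_frame("wrist");save(w,"w1");go([.491,.212,.2]);print(proj(w,[.491,.212,.108]),proj(w,[.491,.212,.053]))
print(blobs(mask(w,(5,180,60),(18,255,255)),50))
E
```

```text
t: 2.68
eef_pos: [0.4905, 0.2106, 0.199]
ee_rot: [2.202, 1.569, -2.331]
force: [0.1, -0.5, -0.1]
width: 0.0876
shift [-0.0004 -0.0007  0.0021] rot [ 0.0005 -0.0004 -0.0003] |d| 0.002 deg 0.0
[316.91544554 251.44262812] [316.79507388 227.79284557]
[(np.int32(831), [322.6, 237.2], [311, 215, 25, 43])]
```

View pics/w1.png

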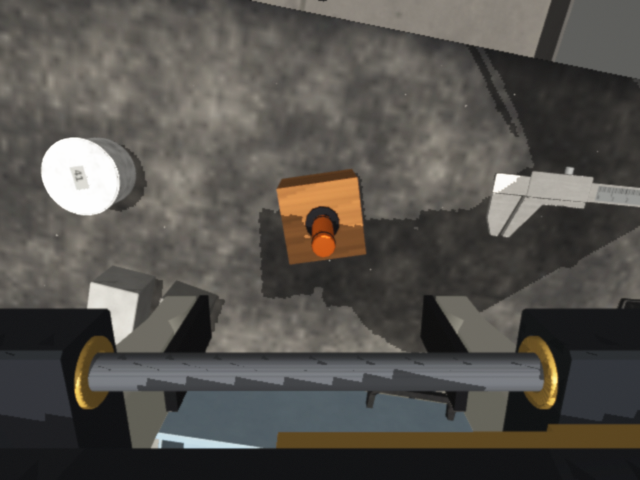

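```bash
python3 - <<'E'
from h import *
w=grab_frame("wrist")
print(onz(w,323,245,.108),onz(w,322,219.5,.053),[onz(w,*c,.048).round(4) for c in ((277,189),(360,178),(366,254),(290,264))])
E
```

```text
[0.48668433 0.21428059 0.108     ] [0.48453864 0.21400983 0.053     ] [array([0.4689, 0.1775, 0.048 ]), array([0.4501, 0.2359, 0.048 ]), array([0.5067, 0.2527, 0.048 ]), array([0.5253, 0.1963, 0.048 ])]
```

```bash
python3 - <<'E'
from h import *
go([.488,.214,.063])
E
```

```text
shift [0.137  0.0021 0.005 ] rot [-0.0004  0.      0.0004] |d| 0.137 deg 0.0
```

```bash
python3 -m crank '[[0.02,0.002,0.004,0,0,0,1],[0.05,0.002,0.005,0,0,0,1],[0.09,0.002,0.005,0,0,0,1],[0.12,0.002,0.005,0,0,0,1],[0.137,0.002,0.005,0,0,0,1],[0.137,0.002,0.005,0,0,0,1],[0.137,0.002,0.005,0,0,0,0.1],[0.137,0.002,0.005,0,0,0,0.1],[0.137,0.002,0.005,0,0,0,0.1],[0.137,0.002,0.005,0,0,0,0.1]]' 30
python3 -m crank '[[0,0,0,0,0,0,0.1],[0,0,0,0,0,0,0.1],[0,0,0,0,0,0,0.1],[0,0,0,0,0,0,0.1]]' 30
```

```text
t: 4.03
eef_pos: [0.488, 0.2147, 0.0629]
ee_rot: [-0.945, 1.57, 0.804]
force: [0.1, -0.3, -0.6]
width: 0.0529
t: 4.53
eef_pos: [0.4879, 0.2146, 0.0625]
ee_rot: [1.871, 1.571, -2.663]
force: [0.0, 0.5, 0.4]
width: 0.0145
```

```bash
python3 -m crank '[[-0.01,0,0,0,0,0,0],[-0.025,0,0,0,0,0,0],[-0.05,0,0,0,0,0,0],[-0.08,0,0,0,0,0,0],[-0.11,0,0,0,0,0,0],[-0.14,0,0,0,0,0,0],[-0.14,0,0,0,0,0,0],[-0.14,0,0,0,0,0,0]]' 30
python3 - <<'E'
from h import *
t=grab_frame("top");s=grab_frame("side");save(t,"t2",(150,200,310,320),4);save(s,"s2",(220,100,380,260),3.7)
go([.505,-.218,.2025])
E
```

```text
t: 5.52
eef_pos: [0.4876, 0.2145, 0.203]
ee_rot: [-0.562, 1.57, 1.186]
force: [0.1, -0.9, -1.0]
width: 0.0143
shift [-2.000e-04  5.910e-02 -4.285e-01] rot [-0.0003 -0.0004 -0.001 ] |d| 0.433 deg 0.1
```

View pics/s2.png

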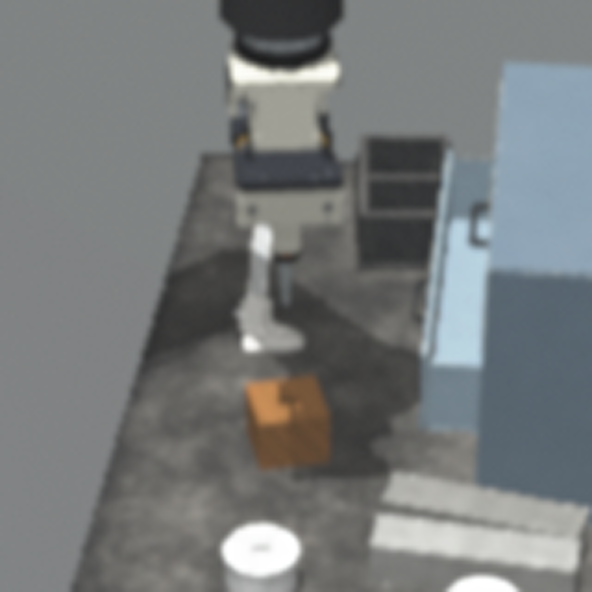

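```bash
python3 -m crank '[[0,0.005,-0.04,0,0,0,0],[0,0.012,-0.09,0,0,0,0],[0,0.02,-0.145,0,0,0,0],[0,0.027,-0.20,0,0,0,0],[0,0.035,-0.255,0,0,0,0],[0,0.043,-0.31,0,0,0,0],[0,0.05,-0.365,0,0,0,0],[0,0.056,-0.405,0,0,0,0],[0,0.059,-0.4285,0,0,0,0],[0,0.059,-0.4285,0,0,0,0]]' 30
python3 - <<'E'
from h import *
w=grab_frame("wrist");s=grab_frame("side");save(w,"w3");save(s,"s3",(200,160,360,340),3.3)
t=grab_frame("top");save(t,"t3",(290,220,420,320),5)
go([.505,-.218,.2025])
print(blobs(mask(w,(0,150,80),(8,255,255)),20),blobs(mask(w,(20,120,120),(35,255,255)),20))
E
```

```text
t: 6.88
eef_pos: [0.5049, -0.219, 0.2014]
ee_rot: [1.343, 1.569, 3.089]
force: [0.5, 0.9, -0.2]
width: 0.0144
shift [-0.0005  0.0005 -0.0008] rot [-0.0002  0.0004 -0.001 ] |d| 0.001 deg 0.1
[(np.int32(156), [315.1, 218.7], [309, 212, 14, 14])] [(np.int32(389), [315.4, 222.8], [300, 207, 31, 30]), (np.int32(322), [368.1, 372.9], [364, 341, 9, 67]), (np.int32(214), [262.6, 381.1], [260, 351, 6, 57])]
```

View pics/w3.png

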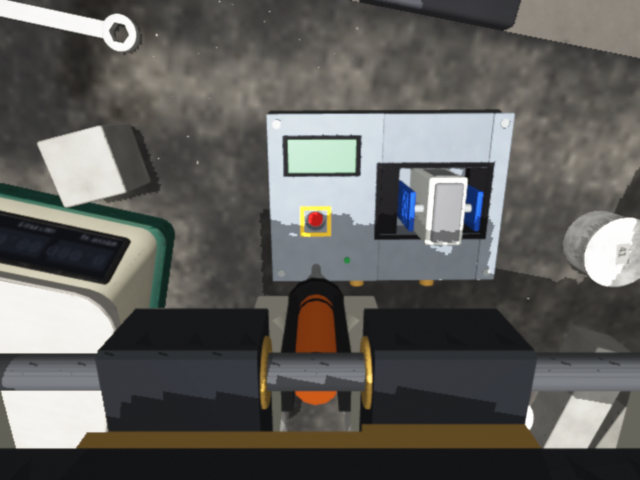

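View pics/s3.png

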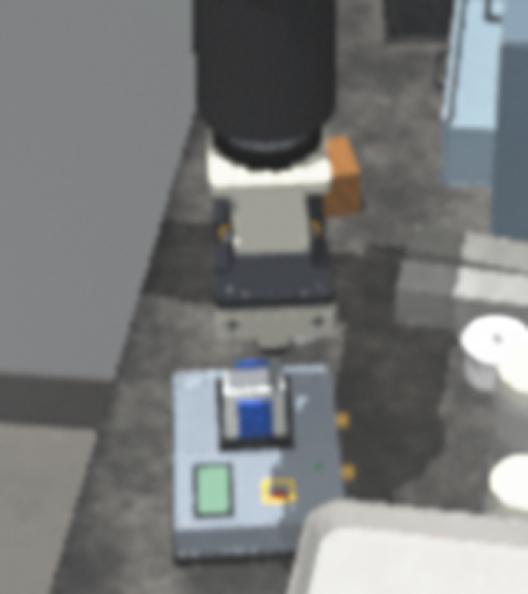

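```bash
python3 - <<'E'
from h import *
w=grab_frame("wrist");save(w,"w4",(280,190,360,290),6)
b=onz(w,315.1,218.7,.034);y=onz(w,315.4,222.,.04)
print("btn",b,"yel",y,"tip proj expected",proj(w,[.5049,-.219,.142]),proj(w,[.5049,-.219,.19]))
C=np.array([onz(w,*c,.04) for c in ((267,113),(515,113),(497,281),(271,281))]);print(C.round(4),C.mean(0))
ay=C[1]+C[2]-C[0]-C[3];print(np.degrees(np.arctan2(-ay[0],ay[1])))
print("tip",onz(w,315,265,.142))
E
```

```text
btn [ 0.50470747 -0.21707957  0.034     ] yel [ 0.50577625 -0.21664225  0.04      ] tip proj expected [311.34933314 266.86317242] [310.29245792 305.53317578]
[[ 0.432  -0.2654  0.04  ]
 [ 0.4003 -0.0892  0.04  ]
 [ 0.5284 -0.0623  0.04  ]
 [ 0.561  -0.2434  0.04  ]] [ 0.48042194 -0.16509524  0.04      ]
10.21827688846689
tip [ 0.50347274 -0.21722237  0.142     ]
```

View pics/w4.png

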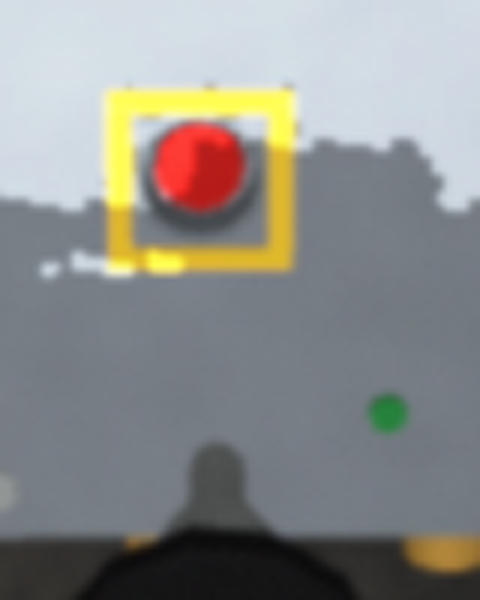

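```bash
python3 -m crank '[[0.02,0,0,0,0,0,0],[0.045,0,0,0,0,0,0],[0.07,0,0,0,0,0,0],[0.085,0,0,0,0,0,0],[0.094,0,0,0,0,0,0],[0.096,0,0,0,0,0,0],[0.096,0,0,0,0,0,0]]' 30
python3 - <<'E'
from h import *
w=grab_frame("wrist");save(w,"w5",(250,180,390,300),5)
s=grab_frame("side");save(s,"s5",(240,240,320,330),6)
E
```

```text
t: 7.95
eef_pos: [0.506, -0.2176, 0.1071]
ee_rot: [-1.972, 1.57, -0.223]
force: [0.3, 0.1, 0.1]
width: 0.0145
```

View pics/w5.png

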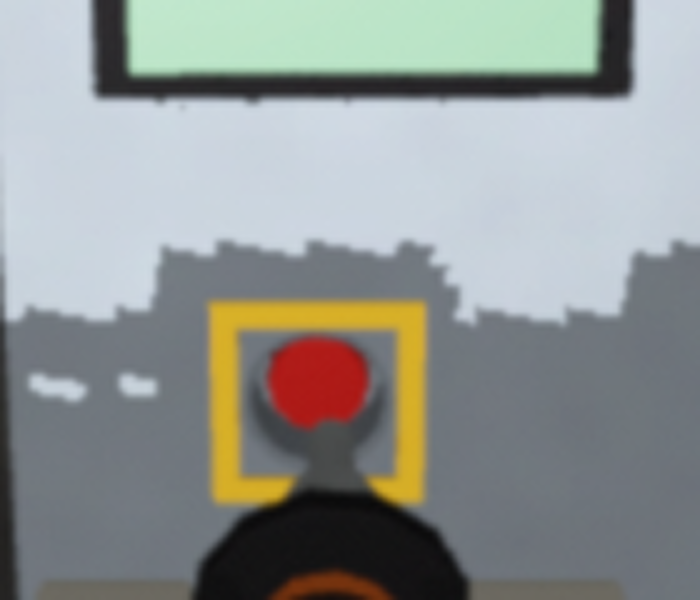

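View pics/s5.png

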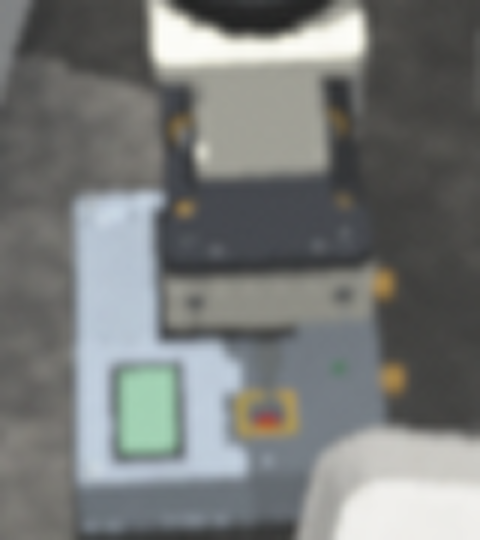

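```bash
python3 - <<'E'
from h import *
w=grab_frame("wrist")
U=lambda x,y:((x+.5)/5-.5+250,(y+.5)/5-.5+180)
print("tip",onz(w,*U(330,432),.0475),"btn",onz(w,*U(318,383),.034),"frame",onz(w,*U(319,402),.04),get_state()["eef_pos"])
E
```

```text
tip [ 0.50477138 -0.21739893  0.0475    ] btn [ 0.50410726 -0.21893864  0.034     ] frame [ 0.50423377 -0.21876297  0.04      ] [ 0.50600408 -0.21769514  0.10717201]
```

```bash
python3 -m crank '[[0.004,0.0004,-0.0015,0,0,0,0],[0.010,0.0004,-0.0015,0,0,0,0],[0.014,0.0004,-0.0015,0,0,0,0],[0.016,0.0004,-0.0015,0,0,0,0],[0.018,0.0004,-0.0015,0,0,0,0],[0.018,0.0004,-0.0015,0,0,0,0],[0.018,0.0004,-0.0015,0,0,0,0],[0.018,0.0004,-0.0015,0,0,0,0]]' 40
python3 - <<'E'
from h import *
print(get_state()["force"],get_state()["eef_pos"]);w=grab_frame("wrist");save(w,"w6",(250,180,390,300),5)
E
```

```text
t: 9.1
eef_pos: [0.5055, -0.2193, 0.0891]
ee_rot: [-2.689, 1.57, -0.94]
force: [-1.9, 1.0, 6.2]
width: 0.0143
[-1.8713034   1.04385925  6.1604263 ] [ 0.50551782 -0.21927572  0.08910111]
```

View pics/w6.png

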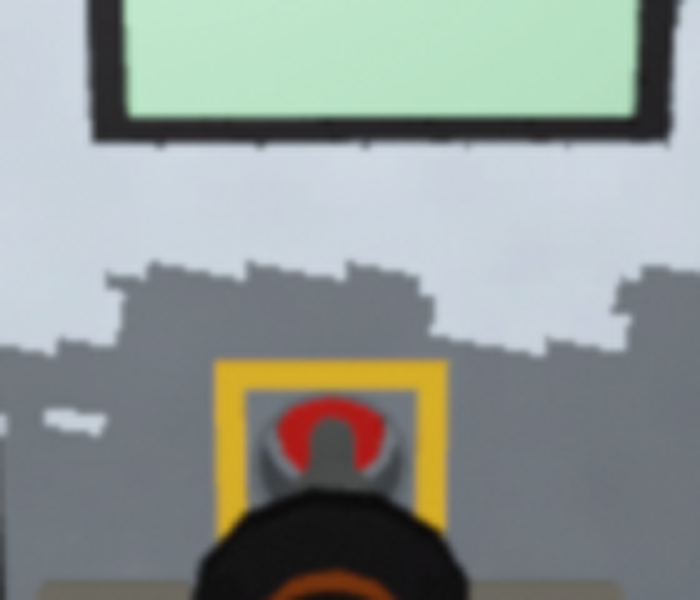

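```bash
python3 -m crank '[[0,0,0,0,0,0,0],[0.0005,0,0,0,0,0,0],[0.0005,0,0,0,0,0,0],[0.0005,0,0,0,0,0,0]]' 40
python3 -m crank '[[-0.015,0,0,0,0,0,0],[-0.03,0,0,0,0,0,0],[-0.06,0,0,0,0,0,0],[-0.09,0,0,0,0,0,0],[-0.115,0,0,0,0,0,0],[-0.115,0,0,0,0,0,0]]' 40
python3 - <<'E'
from h import *
w=grab_frame("wrist");save(w,"w7",(250,180,390,300),5);s=get_state();print(s["force"]);go([.4879,.2146,.203])
E
```

```text
t: 9.65
eef_pos: [0.5056, -0.2193, 0.0889]
ee_rot: [-2.398, 1.57, -0.649]
force: [-2.6, 0.8, 9.5]
width: 0.0141
t: 10.4
eef_pos: [0.5068, -0.2194, 0.2061]
ee_rot: [-1.889, 1.566, -0.141]
force: [-0.2, -0.3, -1.2]
width: 0.0147
[ 0.63149084 -0.03028775 -1.32035117]
shift [ 0.0014 -0.0589  0.4301] rot [-0.0003 -0.0005  0.0026] |d| 0.434 deg 0.2
```

View pics/w7.png

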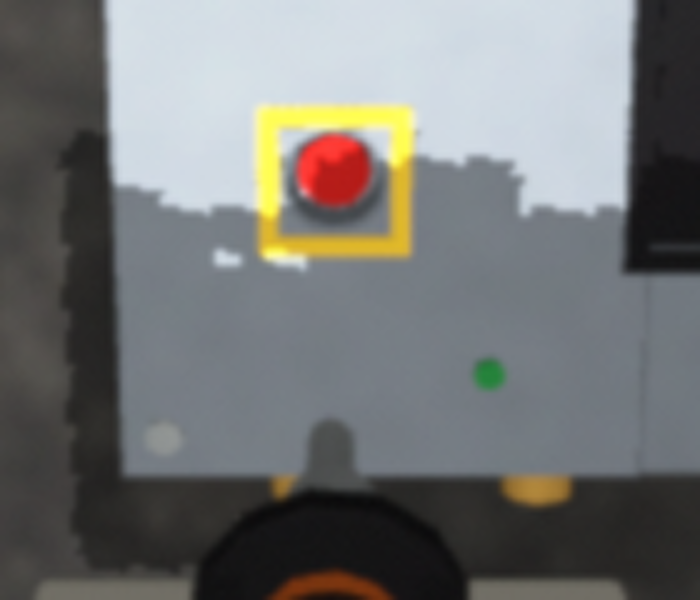

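```bash
python3 -m crank '[[0,-0.005,0.04,0,0,0,0],[0,-0.012,0.09,0,0,0,0],[0,-0.02,0.145,0,0,0,0],[0,-0.027,0.20,0,0,0,0],[0,-0.035,0.255,0,0,0,0],[0,-0.043,0.31,0,0,0,0],[0,-0.05,0.365,0,0,0,0],[0,-0.056,0.405,0,0,0,0],[0,-0.059,0.43,0,0,0,0],[0,-0.059,0.43,0,0,0,0]]' 30
python3 - <<'E'
from h import *
go([.4879,.2146,.0655])
w=grab_frame("wrist");save(w,"w8",(240,140,400,300),3.75)
s=get_state();z=s["eef_pos"][2]-.0625+.003;print(z,proj(w,[*s["eef_pos"][:2],z]))
E
```

```text
t: 11.7
eef_pos: [0.4868, 0.2158, 0.202]
ee_rot: [1.998, 1.569, -2.534]
force: [0.1, -0.2, -0.4]
width: 0.0148
shift [ 0.1365 -0.0011 -0.0012] rot [ 0.0019 -0.0008 -0.0017] |d| 0.136 deg 0.2
0.14259315341959217 [312.89721161 268.22375873]
```

View pics/w8.png

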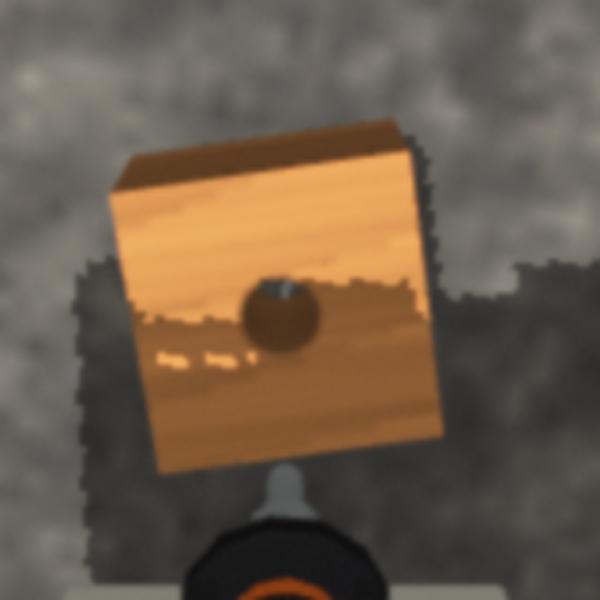

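```bash
python3 - <<'E'
from h import *
w=grab_frame("wrist")
U=lambda x,y:((x+.5)/3.75-.5+240,(y+.5)/3.75-.5+140)
print("tip",onz(w,*U(285,481),.1425),"hole",onz(w,*U(281,315),.048),get_state()["eef_pos"])
for z in (.06,):print(go([.4868,.2158,.2]))
E
```

```text
tip [0.48643058 0.21525087 0.1425    ] hole [0.48657326 0.21432994 0.048     ] [0.48695713 0.21418462 0.20225365]
shift [ 0.0023 -0.0001  0.0016] rot [ 0.0003 -0.0007 -0.0015] |d| 0.003 deg 0.1
None
```

```bash
python3 -m crank '[[0.02,0,-0.001,0,0,0,0],[0.045,0,-0.001,0,0,0,0],[0.07,0,-0.001,0,0,0,0],[0.08,0,-0.001,0,0,0,0],[0.082,0,-0.001,0,0,0,0],[0.082,0,-0.001,0,0,0,0]]' 30
python3 - <<'E'
from h import *
w=grab_frame("wrist");save(w,"w9",(240,140,400,300),3.75)
print(get_state()["force"],get_state()["eef_pos"])
E
```

```text
t: 12.55
eef_pos: [0.4881, 0.2136, 0.1218]
ee_rot: [-1.174, 1.57, 0.574]
force: [-0.5, 0.0, -1.1]
width: 0.0145
[ 0.81293847 -0.16157473 -0.60224153] [0.48820701 0.213734   0.1218919 ]
```

View pics/w9.png

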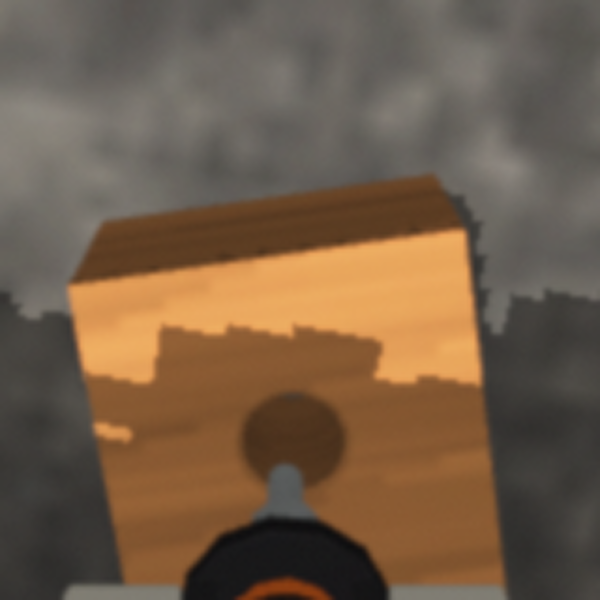

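```bash
python3 - <<'E'
from h import *
w=grab_frame("wrist")
U=lambda x,y:((x+.5)/3.75-.5+240,(y+.5)/3.75-.5+140)
print("tip",onz(w,*U(286,481),.0623),"hole",onz(w,*U(294,440),.048))
E
```

```text
tip [0.48789367 0.2144293  0.0623    ] hole [0.48641158 0.2154285  0.048     ]
```

```bash
python3 -m crank '[[0.005,0.0013,0.0012,0,0,0,0],[0.015,0.0013,0.0012,0,0,0,0],[0.03,0.0013,0.0012,0,0,0,0],[0.045,0.0013,0.0012,0,0,0,0],[0.055,0.0013,0.0012,0,0,0,0],[0.057,0.0013,0.0012,0,0,0,0],[0.0575,0.0013,0.0012,0,0,0,0],[0.0575,0.0013,0.0012,0,0,0,0]]' 30
python3 - <<'E'
from h import *
print(get_state()["force"],get_state()["eef_pos"])
E
```

```text
t: 13.65
eef_pos: [0.4865, 0.2147, 0.0639]
ee_rot: [-1.069, 1.57, 0.68]
force: [-0.0, -0.6, 0.2]
width: 0.0143
[-0.03217331 -0.57862113  0.22477542] [0.4864738  0.21471545 0.06392971]
```

```bash
python3 -m crank '[[0.0005,0,0,0,0,0,0],[0.001,0,0,0,0,0,0],[0.001,0,0,0,0,0,0]]' 30
python3 -m crank '[[0,0,0,0,0,0,0.15],[0,0,0,0,0,0,0.3],[0,0,0,0,0,0,0.6],[0,0,0,0,0,0,1],[0,0,0,0,0,0,1],[0,0,0,0,0,0,1],[0,0,0,0,0,0,1],[0,0,0,0,0,0,1]]' 30
```

```text
t: 14.02
eef_pos: [0.4862, 0.2145, 0.0626]
ee_rot: [-0.824, 1.571, 0.925]
force: [0.5, -0.5, -0.2]
width: 0.0143
t: 15.02
eef_pos: [0.4862, 0.2145, 0.0625]
ee_rot: [2.233, 1.571, -2.301]
force: [0.2, 0.2, 0.4]
width: 0.0785
```

```bash
python3 -m crank '[[-0.02,0,0,0,0,0,1],[-0.05,0,0,0,0,0,1],[-0.1,0,0,0,0,0,1],[-0.14,0,0,0,0,0,1],[-0.17,0,0,0,0,0,1],[-0.17,0,0,0,0,0,1]]' 30
python3 - <<'E'
from h import *
w=grab_frame("wrist");save(w,"w10",(200,120,440,300),3.3)
s=grab_frame("side");save(s,"s10",(260,160,340,240),6)
go([.475,-.134,.22])
E
```

```text
t: 15.78
eef_pos: [0.4873, 0.2153, 0.2353]
ee_rot: [-1.071, 1.566, 0.678]
force: [-0.0, -0.2, -0.7]
width: 0.088
shift [ 0.0122  0.0723 -0.341 ] rot [-0.0004  0.0005 -0.    ] |d| 0.349 deg 0.0
```

View pics/w10.png

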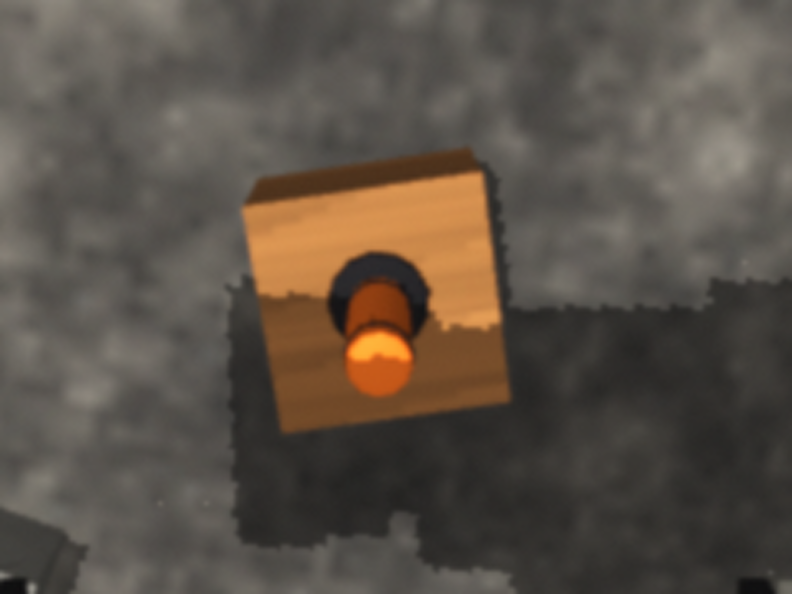

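View pics/s10.png

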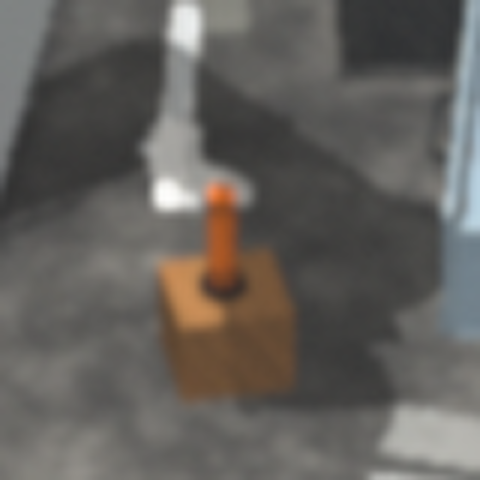

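```bash
python3 -m crank '[[0,0.008,-0.04,0,0,0,1],[0,0.02,-0.095,0,0,0,1],[0,0.032,-0.15,0,0,0,1],[0,0.043,-0.205,0,0,0,1],[0,0.055,-0.26,0,0,0,1],[0.005,0.065,-0.31,0,0,0,1],[0.012,0.072,-0.341,0,0,0,1],[0.012,0.072,-0.341,0,0,0,1]]' 30
python3 - <<'E'
from h import *
w=grab_frame("wrist");save(w,"w11",(200,120,440,300),3.3)
print(get_state()["eef_pos"],blobs(mask(w,(105,150,60),(128,255,255)),30))
E
```

```text
t: 16.88
eef_pos: [0.4742, -0.1357, 0.2186]
ee_rot: [1.432, 1.567, -3.106]
force: [0.1, 0.1, 0.7]
width: 0.0873
[ 0.47468827 -0.13472487  0.21906274] [(np.int32(344), [288.1, 219.9], [284, 197, 9, 49]), (np.int32(367), [348.6, 219.6], [344, 197, 10, 48])]
```

View pics/w11.png

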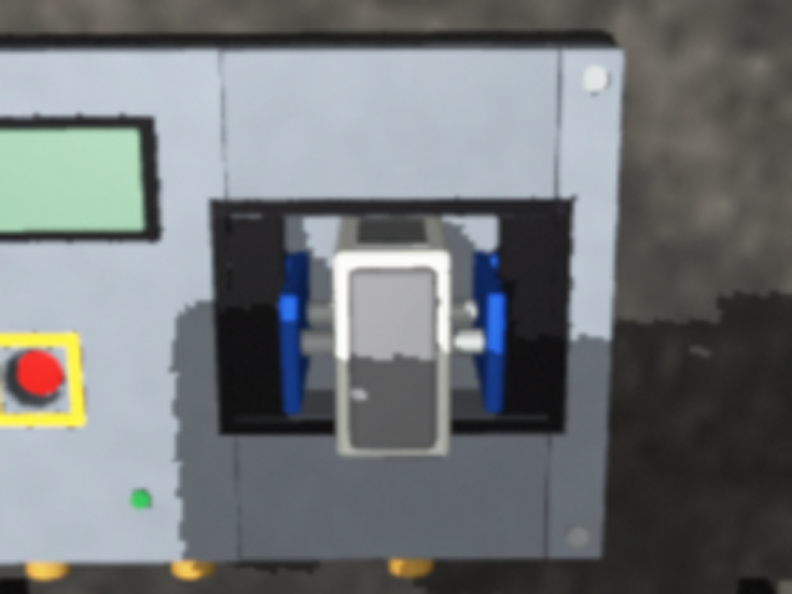

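```bash
python3 - <<'E'
from h import *
w=grab_frame("wrist")
U=lambda x,y:((x+.5)/3.3-.5+200,(y+.5)/3.3-.5+120)
for n,p,z in (("L",(290,354),.074),("R",(495,352),.074),("cass",(392,353),.08),("btn",(40,374),.034)): print(n,onz(w,*U(*p),z).round(4))
s=get_state();print(s["eef_pos"],"tcp proj at .074",proj(w,[*s["eef_pos"][:2],.074]))
c=[onz(w,*U(*p),.04) for p in ((210,200),(575,198),(564,432),(220,434))];print(np.mean(c,0), np.round(c,4))
E
```

```text
L [ 0.4778 -0.1547  0.074 ]
R [ 0.4693 -0.1095  0.074 ]
cass [ 0.472  -0.1326  0.08  ]
btn [ 0.5054 -0.2176  0.034 ]
[ 0.47507084 -0.13407171  0.21953442] tcp proj at .074 [315.65018542 228.08142099]
[ 0.47405467 -0.1318844   0.04      ] [[ 0.4527 -0.1804  0.04  ]
 [ 0.4368 -0.0938  0.04  ]
 [ 0.4955 -0.0837  0.04  ]
 [ 0.5113 -0.1697  0.04  ]]
```

```bash
python3 - <<'E'
from h import *
for i in range(3): go([.474,-.1335,.046],yaw=np.radians(10.2))
E
```

```text
shift [0.1735 0.0006 0.0007] rot [-0.0014  0.0003 -0.0019] |d| 0.174 deg 0.1
shift [0.1735 0.0006 0.0007] rot [-0.0014  0.0003 -0.0019] |d| 0.174 deg 0.1
shift [0.1735 0.0006 0.0007] rot [-0.0014  0.0003 -0.0019] |d| 0.174 deg 0.1
```

```bash
python3 -m crank '[[0.03,0.0005,0.0007,0,0,0,1],[0.07,0.0005,0.0007,0,0,0,1],[0.11,0.0005,0.0007,0,0,0,1],[0.14,0.0005,0.0007,0,0,0,1],[0.16,0.0005,0.0007,0,0,0,1],[0.17,0.0005,0.0007,0,0,0,1],[0.1725,0.0005,0.0007,0,0,0,1],[0.1725,0.0005,0.0007,0,0,0,1]]' 30
python3 - <<'E'
from h import *
print(get_state()["force"])
go([.474,-.1335,.046])
w=grab_frame("wrist");save(w,"w12")
s=grab_frame("side");save(s,"s12",(240,240,320,330),6)
E
```

```text
t: 17.98
eef_pos: [0.4755, -0.133, 0.0485]
ee_rot: [-1.75, 1.57, -0.001]
force: [-0.1, -0.0, -0.1]
width: 0.0873
[-0.13303911 -0.00081044 -0.05244322]
shift [ 0.0025  0.0016 -0.0002] rot [ 0.0003 -0.0001  0.0008] |d| 0.003 deg 0.0
```

View pics/w12.png

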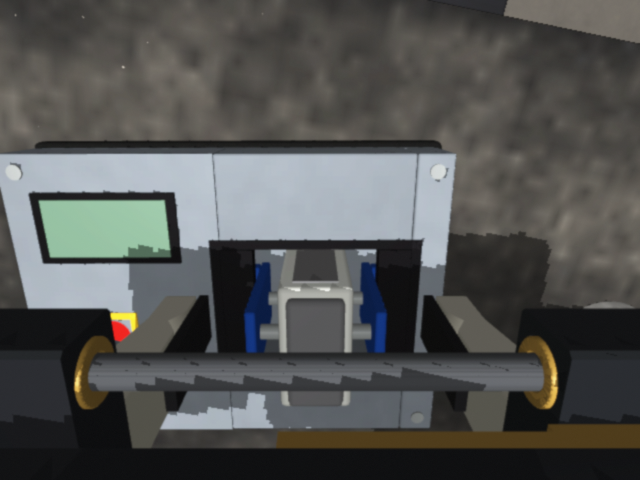

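View pics/s12.png

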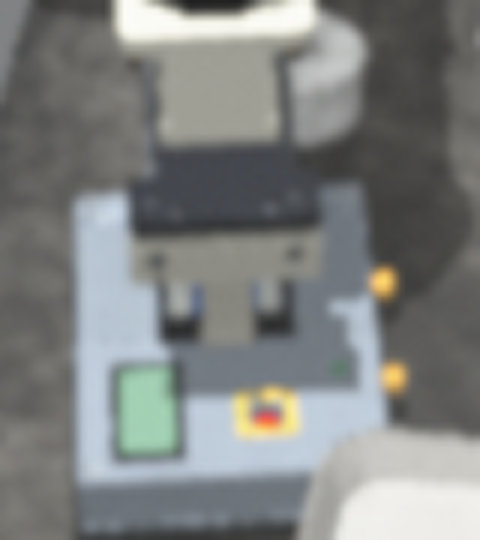

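```bash
python3 -m crank '[[0.002,0.001,0,0,0,0,1],[0.002,0.001,0,0,0,0,0.6],[0.002,0.001,0,0,0,0,0.5],[0.002,0.001,0,0,0,0,0.3],[0.002,0.001,0,0,0,0,0.3],[0.002,0.001,0,0,0,0,0],[0.002,0.001,0,0,0,0,0],[0.002,0.001,0,0,0,0,0]]' 30
python3 - <<'E'
from h import *
s=get_state();print(s["force"],s["width"],s["moment"])
w=grab_frame("wrist");save(w,"w13")
E
```

```text
t: 19.08
eef_pos: [0.4741, -0.1335, 0.0461]
ee_rot: [-1.872, 1.571, -0.124]
force: [0.1, -0.3, 1.1]
width: 0.0358
[ 0.11527997 -0.27423268  1.07927841] 0.03578377634627367 [-0.06222392  0.13631564  0.03348116]
```

View pics/w13.png

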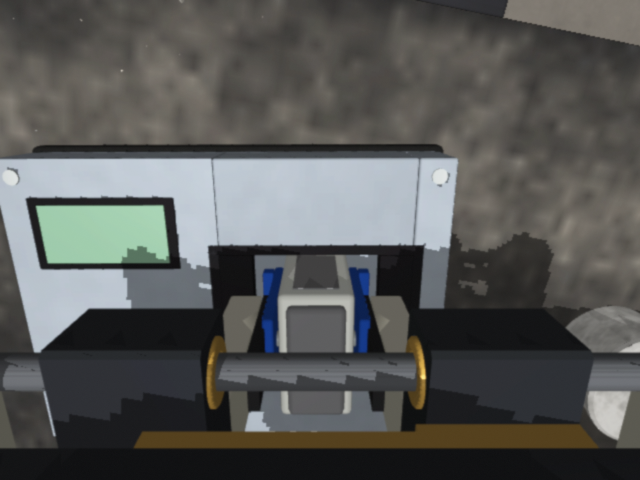

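```bash
python3 -m crank '[[-0.002,0,0,0,0,0,0],[-0.005,0,0,0,0,0,0],[-0.01,0,0,0,0,0,0],[-0.015,0,0,0,0,0,0],[-0.02,0,0,0,0,0,0],[-0.025,0,0,0,0,0,0]]' 30
python3 - <<'E'
from h import *
s=get_state();print(s["force"],s["width"],s["moment"])
w=grab_frame("wrist");save(w,"w14");s=grab_frame("side");save(s,"s14",(240,220,320,330),5)
E
```

```text
t: 19.88
eef_pos: [0.4741, -0.1335, 0.0715]
ee_rot: [-1.713, 1.571, 0.036]
force: [-0.0, -0.5, -2.0]
width: 0.0356
[-0.0439247  -0.49179724 -1.95524912] 0.03561058478273112 [ 0.03164527 -0.00593206  0.01705581]
```

View pics/w14.png

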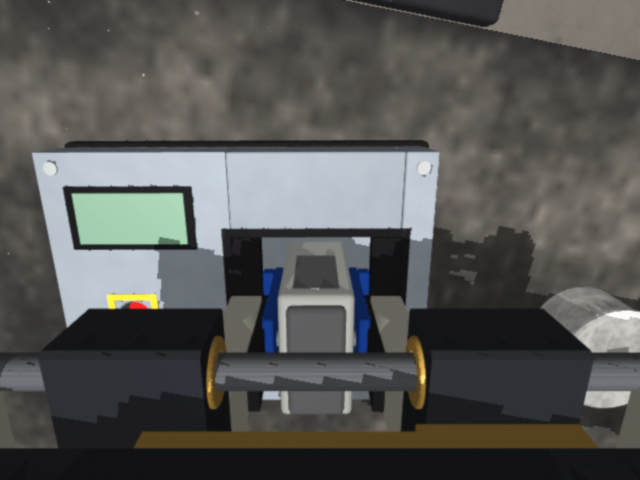

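View pics/s14.png

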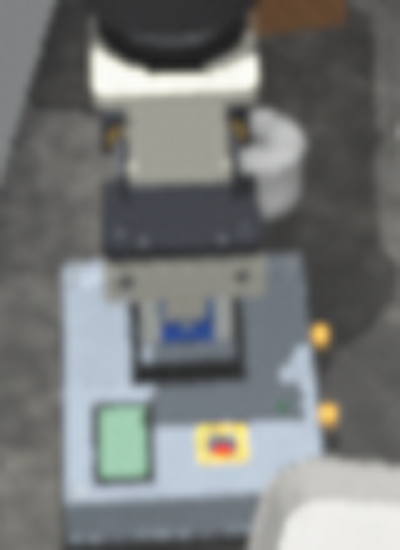

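Cassette rises with the gripper (same place between the pads, force −2 N ≈ its weight). Continue up.

```bash
python3 -m crank '[[-0.008,0,0,0,0,0,0],[-0.02,0,0,0,0,0,0],[-0.035,0,0,0,0,0,0],[-0.05,0,0,0,0,0,0],[-0.065,0,0,0,0,0,0],[-0.08,0,0,0,0,0,0],[-0.09,0,0,0,0,0,0],[-0.095,0,0,0,0,0,0],[-0.095,0,0,0,0,0,0],[-0.095,0,0,0,0,0,0]]' 30
python3 -m crank '[[0,0,0,0,0,0,0],[0,0,0,0,0,0,0],[0,0,0,0,0,0,0],[0,0,0,0,0,0,0]]' 30
python3 - <<'E'
from h import *
s=get_state();print(s["force"],s["width"],s["moment"])
w=grab_frame("wrist");save(w,"w15");s=grab_frame("side");save(s,"s15",(220,160,340,340),3.3);t=grab_frame("top");save(t,"t15",(170,150,470,330),2.6)
E
```

```text
t: 21.22
eef_pos: [0.4737, -0.1335, 0.1655]
ee_rot: [1.357, 1.57, 3.105]
force: [0.5, -0.6, -1.8]
width: 0.0358
t: 21.72
eef_pos: [0.474, -0.1335, 0.166]
ee_rot: [1.603, 1.571, -2.931]
force: [0.7, 0.5, -1.2]
width: 0.0356
[ 0.66182738  0.47626461 -1.18629449] 0.03559700714691961 [-0.00408852 -0.04153368 -0.02520136]
```

View pics/w15.png

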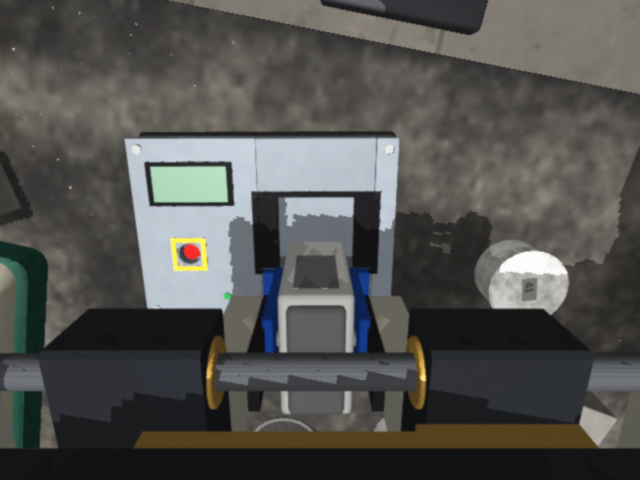

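View pics/s15.png

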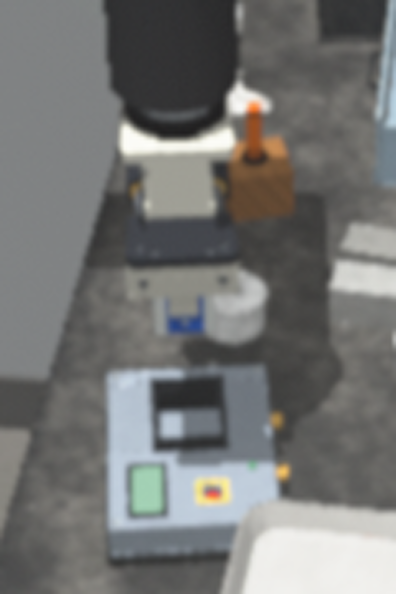

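View pics/t15.png

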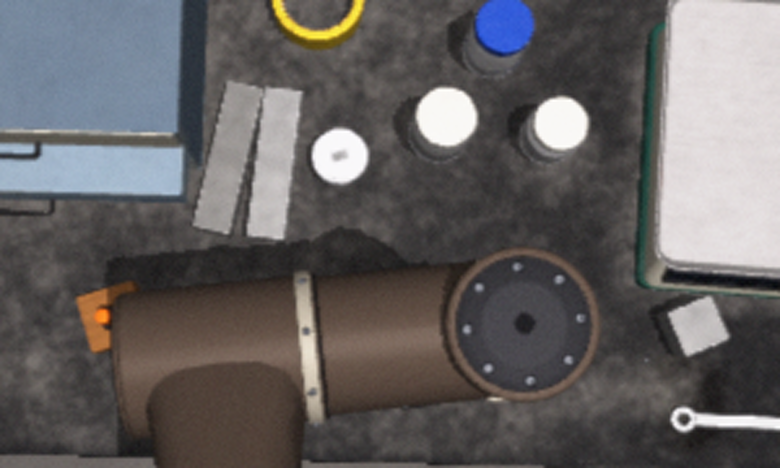

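Cassette is out and hangs upright, 120 mm up; bay empty, stylus upright in the stand, bystanders in place. Handing in.

```bash
python3 -c "
from station import *
print(job_done());print(get_state()['eef_pos'],get_state()['width'])"
```

```text
the job is handed in; nothing more can be done
None
the job is handed in; nothing more can be done
```

I carried out the whole task and handed it in at about 22 s of the 67 s allowed. The hand-in reports no verdict.

- **Button:** I pressed it with the stylus tip, and the picture showed the tip on the red button. The push read about 6 N, then 9.5 N with almost no further travel. That means the button was fully down, for well over 0.2 s. The joint value itself cannot be read.
- **Stylus:** It is back in its stand. The last close views show it upright, with its collar on top of the block and centred over the hole.
- **Cassette:** I closed the gripper on both catches at 30 N. The opening read 35.6 mm, about 2 mm less than the 38 mm given for fully pinched. I take that as soft pads or sensor error, with both catches against their stops. I then lifted it straight up by 120 mm, from a tool height of 0.046 m to 0.166 m. It hangs upright and still, the bay is empty, and the tool carries 1–2 N downward, which fits its weight.
- **Bystanders:** Those in the last pictures look untouched. The caliper was partly hidden by the arm there, but the arm never came near it.

**Disagreement between cameras:** The top camera differed from the wrist and side cameras by up to 4 mm, for example on the stand and the button. I used the wrist view of tip against target for the final alignment, and the contacts fitted that.

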